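# Clamp a heat sink in the swing-arm press until the ratchet knob clicks

## Robot

A 6-joint arm with a two-finger parallel gripper is mounted at the origin on the work surface. World frame = base frame: x ahead of the robot, y to its left, z up, the work surface at z = 0. Lengths are in m, angles in degrees, forces in N, time in s.
With the tool pointing down it reaches from about 0.325 to 0.85 m from the base axis. Payload 15.5 kg.
Tool frame: the origin (TCP) lies between the finger pads; the fingertips stand 22 mm ahead of it and the grasp point (between the pads) lies 3 mm ahead of it; z points along the fingers, y is the direction in which the jaws open and shut (so a half turn about z gives the same grasp; the last joint's range is limited). The gripper opens to 91 mm and grips with 3 to 60 N. Pads are 32 mm wide; open, the fingers measure 118 mm over their backs; the gripper's body (76 mm by 178 mm) begins 60 mm behind the grasp point.
Start: joints at [69.987, 28.281, 77.091, -0, 74.628, -5.472], TCP at [0.157, 0.605, 0.236] pointing down, gripper open.
Joint ranges: [-166.48, 166.48], [-47.26, 123.95], [12.59, 153.08], [-70.14, 250.14], [6.76, 159.57], [-176.63, 176.63]. Speed limits (degrees/s): [108.29, 108.29, 147.25, 172.46, 172.46, 172.46].

## Interface

Orientations are given as a 3x3 rotation matrix whose columns are the frame's x, y, z axes.
In Python, from rig import bot gives the robot as it stands.
- The arm moves only by the tool play_rows, never from a script. Its argument "increments" is a list of rows, each a list of 6 numbers: the shift along the world's x, y, z in mm, then the turn, a rotation vector about the world's x, y, z in degrees. In form: [[dx, dy, dz, rx, ry, rz], ...]. A call has 1 to 5 rows; each row is the pose to reach, as a shift and turn from the pose measured when the call began; what a row does not reach only later rows make up. A row lasts 1/10 s, in which the tool goes at most 50 mm and 8.59 degrees, less where a joint would pass 70% of its speed; a pose out of reach is approached as far as the arm can. A call with a gripper value outside its range is refused whole. "fingers" is the opening, from 0 (shut) to 1 (fully open), set as the call begins (left out, the last holds). The fingers move at their own pace and stop on an object; "newtons" is the grip in N (left out, the last holds). Time passes only in rows, so rows that repeat a pose let the fingers close. It gives the time, the measured TCP pose, the force and the opening at its end, in the units of the state.
- bot.state(): the state, without advancing time (a new reading comes with each control period).
- bot.capture(name): name is "scene" or "top" or "wrist"; returns the picture (420x560x3 uint8, blue, green, red); there is no depth.
- bot.camera_info(name): a dict with "camera_matrix" (3x3 intrinsics, pixels), "xyz" and "rotation" of the camera in the world; the wrist camera has in their place "mount" (4x4, takes a point from camera to tool coordinates, whose origin is the TCP and whose axes are the flange's). Camera axes: x right, y down, z forward; pixel columns grow to the right and rows downward; lengths in m; the calibration is good to about 2 mm. A picture is of the moment at which its call begins: read the wrist's pose just before it. camera_info takes no time and is no camera call.
- bot.close_job(): hands the job in, once; it reports no verdict.
The state is a dict: "time_s": time; "joint_positions": joint angles; "joint_velocities": joint speeds; "joint_efforts": joint torques, N m; "tool_pos": TCP position; "tcp_rot": TCP orientation; "ft_force": force on the tool from outside, world axes, zero at the start; "wrist_torque": the same for the moment, N m; "width": finger opening in m.
Only numpy, scipy, OpenCV 4.12 (cv2) and the standard library are available. Lean on these libraries where they do the work, as an engineer would, in place of code of your own. Each camera call takes 0.05 s, during which the arm holds its last target.

## Task

A heat sink sits on its chip waiting to be pressed while the glue sets. Swing the blue press arm fully home over it by its red pin, then turn the yellow ratchet knob clockwise until it slips and clicks two or three times, stop there without cranking on, and let go. Leave the heat sink squarely on the chip, clamped under the foot, and do not disturb the other things on the table.

Things in the scene. Friction and masses are not known exactly. Their poses are not given: they have to be found in the camera images.
- swing_arm (a joint): angle of the blue swing arm about its vertical pivot post, rad: 0 = fully open, 1.30 = fully home against its stop, over the heat sink. Grows clockwise seen from above; starts between 0 and 0.35; stays where it is left (takes about 2.5 N at the red pin). The arm is a level bar 30 mm wide, 205 mm long from the pivot, top face 121 mm above the table. Turning the knob clockwise presses it to its stop.
- pivot (a point): point on the vertical pivot axis of the swing arm, at the height of the arm's top face (121 mm above the table). Its x axis points along the arm towards the knob and the red pin. A blue hub of 23 mm radius surrounds it, ending 6 mm above this point (a steel stub stands 6 mm more).
- pull_pin (a point): upright red pin near the arm's free end, 12 mm diameter, standing 50 mm up from the arm's top face; this point is on its axis 21 mm below its top (150 mm above the table), at the height to grip. 195 mm from the pivot axis, 75 mm beyond the knob's axis. The pin can be gripped or simply pushed sideways.
- knob_grip (a point): yellow round ratchet knob with black flutes, 42 mm across, 36 mm tall, vertical axis, on the arm 120 mm from the pivot axis; this point is on its axis 14 mm below its top, 149 mm above the table, at the height to grip, at any yaw. Clockwise (seen from above) tightens; it stays at its height. Mostly more than one grasp is needed. Free turning drags at 0.20 N m; it slips on the collar below it at a set 0.36 N m.
- ratchet (a joint): how far the knob has slipped on its collar, rad: 0 at the start, grows only while the knob slips at its set torque, one click each 0.25 rad, and does not change while knob and collar turn together. Two clicks are 0.5 rad; three are 0.75. More than about 1.5 rad (six clicks) is cranking on.
- heat_sink: loose finned aluminium heat sink, 40 x 40 x 21 mm, origin at the centre of its underside, lying on the chip; its top is about 60 mm above the table. It stays there; it need not be touched.
- board: green circuit board, 100 x 75 mm, on a fixed black carrier block; origin at the centre of the block's underside, z up. The square chip (34 mm) is in its middle, its top 27 mm above the origin.
- chip_top (a point): centre of the chip's top face, 27 mm above the board's origin: the heat sink's underside belongs here.
- press: the fixed grey press base plate, 150 x 220 x 12 mm, origin at the centre of its underside; its pivot post is at y = +60 mm, and the knob's axis comes to about y = -60 mm in this frame when the arm is home.
- screwdriver: bystander: loose screwdriver with a yellow handle, 170 mm long, lying on the table, origin at its underside.
- glue: bystander: small glue bottle, 36 mm diameter, 85 mm tall, standing, origin at the centre of its underside.
- drive: bystander: loose disc drive, 134 x 128 x 16 mm, origin at the centre of its underside.
- screw_cup: bystander: small blue bowl, 60 mm across, 35 mm tall, origin at the centre of its underside.
- collar_top (a point): steel collar under the knob, 52 mm across, 6 mm thick, this point at the centre of its top face (127 mm above the table). It turns with the screw and bears a red mark. The screw brings the rubber foot below the arm (25 mm across) down 8 mm per rad. The foot starts 4 to 18 mm above the heat sink: feel for it. Once it bears, the collar stands still and the knob slips. The screw does not back off by itself.
Mind the look-alikes: they are no part of the job. Leave any orange or turquoise look-alike of the heat_sink alone.

How it is judged (in metres and radians):
On the way, in this order (a step that is already met when the one before it is completed fails the run):
1. the arm is swung fully home, before the knob has clicked (value of joint swing_arm above 1.24 rad and value of joint ratchet below 0.2 rad), for 0.1 s.
2. the knob slips: two clicks with the foot bearing on the heat sink (value of joint ratchet above 0.42 rad and contact force between heat_sink and board above 7 N), for 0.1 s.
At the end, for the whole second after the job is handed in: The arm is home (joint over 1.24 rad), the knob has slipped 0.42 to 1.6 rad (about two to six clicks), the heat sink is pressed on the board with more than 7 N, lies within 7 mm of the chip's centre, flat (within 0.08 rad) and at rest (all of step 2 and value of joint swing_arm above 1.24 rad and value of joint ratchet below 1.6 rad and horizontal distance between heat_sink and chip_top below 0.007 m and angle between heat_sink's own z axis and vertical below 0.08 rad and linear speed of heat_sink below 0.01 m/s); the robot touches nothing.
It fails at once if the knob is cranked on, past six clicks (1.6 rad of slip) (value of joint ratchet above 1.6 rad).
It fails at once if the heat sink is knocked off its chip (over 12 mm from its centre) (horizontal distance between heat_sink and chip_top above 0.012 m).
It fails at once if a bystander is moved more than 25 mm (distance of any of screwdriver, glue, drive, screw_cup from where it was at the start of the episode above 0.025 m).
It also fails if it takes over 58 s, if anything falls off the work surface, if the arm or the gripper's body presses on something with over 40 N, if the wrist force passes 120 N, or if a joint passes its speed limit or range.

## Working session

There is one attempt and no reset: what is moved stays moved. The work goes in short steps, Python scripts to look and compute and a tool call to move; the robot and the scene stay as the last step left them, time stands still between calls to the robot, and variables do not carry over. Pictures are saved under pics/ and viewed, and the job is handed in when it is done.

Besides the shell and the picture viewer there is one more tool, called after "Emit:" as name(argument=value, ...), one argument or row to a line, values as JSON. play_rows: Moves the arm, as the interface text tells. Its arguments: {"type":"object","properties":{"increments":{"type":"array"},"fingers":{"type":"number"},"newtons":{"type":"number"}},"required":["increments"]}

```bash
mkdir -p pics; ls; python3 - <<'E'
from rig import bot
import cv2
s=bot.state();print(s)
for n in("scene","top","wrist"):
    cv2.imwrite(f"pics/{n}0.png",bot.capture(n)); print(n,bot.camera_info(n))
E
```

```text
pics
{'time_s': 0.0, 'joint_positions': array([ 6.99852662e+01,  2.83144525e+01,  7.71269414e+01,  1.03669364e-03,
        7.46283835e+01, -5.47261108e+00]), 'joint_velocities': array([ 0.02061379,  0.02566645,  0.06543138,  0.07060608,  0.06816015,
       -0.05890516]), 'joint_efforts': array([ 1.56003305e-03, -8.78813839e+01, -3.81837809e+01,  7.07432558e-02,
        5.34014334e-02, -1.55575162e-05]), 'tool_pos': array([0.15681215, 0.60464594, 0.23534406]), 'tcp_rot': array([[-9.67962069e-01,  2.51096089e-01, -4.33214609e-04],
       [ 2.51096427e-01,  9.67961409e-01, -1.13832170e-03],
       [ 1.33506895e-04, -1.21063087e-03, -9.99999258e-01]]), 'ft_force': array([1.08906458, 0.49084038, 0.16321934]), 'wrist_torque': array([-0.02507639, -0.00140788,  0.01102627]), 'width': 0.09118798550515016}
scene {'camera_matrix': array([[406.59458849,   0.        , 283.15993501],
       [  0.        , 406.59458849, 207.29096428],
       [  0.        ,   0.        ,   1.        ]]), 'xyz': array([ 1.24285469, -0.25573501,  0.61108735]), 'rotation': array([[ 0.27247466,  0.53746575, -0.79805271]
[... 319 characters left out ...]
.54495743]), 'rotation': array([[ 0.00118216, -0.99603221,  0.08898558],
       [-0.99999141, -0.00153105, -0.00385256],
       [ 0.00397352, -0.08898026, -0.99602546]])}
wrist {'camera_matrix': array([[364.86850697,   0.        , 279.14817767],
       [  0.        , 364.86850697, 212.53615662],
       [  0.        ,   0.        ,   1.        ]]), 'mount': array([[ 4.37054166e-04, -9.55168474e-01, -2.96062486e-01,
         8.50727389e-02],
       [ 9.99999864e-01,  3.32811587e-04,  4.02492640e-04,
        -6.55749750e-04],
       [-2.85915255e-04, -2.96062622e-01,  9.55168489e-01,
        -1.49025150e-01],
       [ 0.00000000e+00,  0.00000000e+00,  0.00000000e+00,
         1.00000000e+00]])}
```

View pics/top0.png

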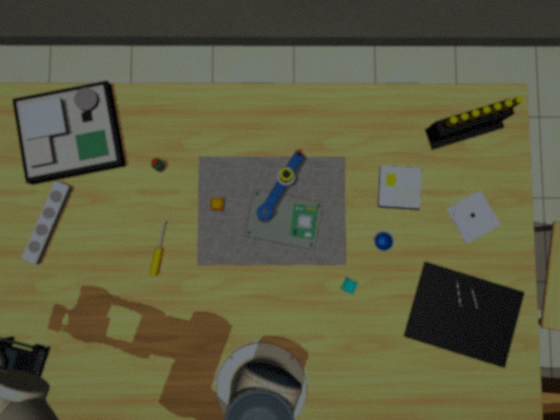

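View pics/scene0.png

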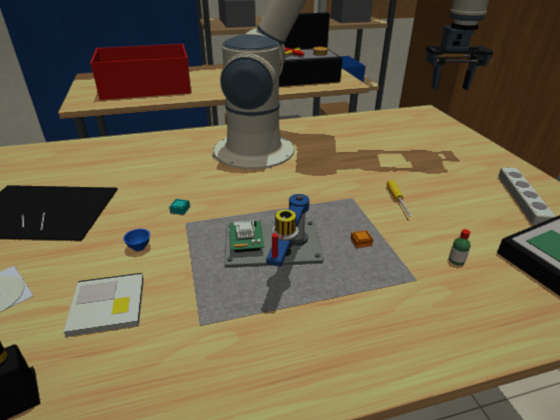

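View pics/wrist0.png

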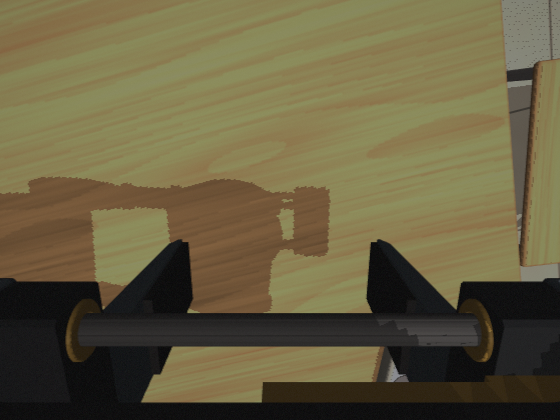

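```bash
cat > h.py <<'E'
import numpy as np, cv2
from rig import bot
def ray(n,px,z,T=None):
    i=bot.camera_info(n);K=i["camera_matrix"]
    if n=="wrist":
        R0,p0=T;M=i["mount"];R=R0@M[:3,:3];o=R0@M[:3,3]+p0
    else: R=i["rotation"];o=i["xyz"]
    d=R@np.linalg.solve(K,[px[0],px[1],1.]);return o+d*(z-o[2])/d[2]
def proj(n,P,T=None):
    i=bot.camera_info(n);K=i["camera_matrix"]
    if n=="wrist":
        R0,p0=T;M=i["mount"];R=R0@M[:3,:3];o=R0@M[:3,3]+p0
    else: R=i["rotation"];o=i["xyz"]
    q=K@(R.T@(np.array(P)-o));return q[:2]/q[2]
def blobs(im,lo,hi,roi=None,amin=6):
    h=cv2.cvtColor(im,cv2.COLOR_BGR2HSV)
    m=cv2.inRange(h,lo,hi)
    if roi: k=np.zeros_like(m);x0,y0,x1,y1=roi;k[y0:y1,x0:x1]=1;m*=k
    n,_,st,c=cv2.connectedComponentsWithStats(m)
    return [(st[j].tolist(),c[j].round(1).tolist()) for j in range(1,n) if st[j,4]>=amin]
E
python3 - <<'E'
from h import *
im=cv2.imread("pics/top0.png")
roi=(200,140,345,265)
print("red",blobs(im,(0,130,60),(6,255,255),roi),blobs(im,(172,130,60),(180,255,255),roi))
print("yel",blobs(im,(20,110,80),(35,255,255),roi))
print("blue",blobs(im,(100,120,40),(130,255,255),roi))
cv2.imwrite("pics/topz.png",cv2.resize(im[140:265,200:345],None,fx=5,fy=4.6,interpolation=cv2.INTER_CUBIC))
for nm,p,z in(("piv",(265,213),.127),("knob",(286,175),.163),("pin",(299,153),.171),("chip",(305,221),.06)): print(nm,ray("top",p,z).round(4))
E
```

```text
red [] []
yel [([200, 140, 46, 14, 226], [220.4, 144.5]), ([233, 140, 112, 16, 1000], [294.0, 148.1]), ([213, 151, 5, 4, 10], [215.1, 152.6]), ([280, 167, 14, 14, 101], [285.9, 174.3]), ([211, 197, 13, 12, 120], [216.4, 202.8]), ([307, 207, 8, 3, 14], [310.6, 208.2])]
blue [([288, 152, 16, 19, 151], [295.2, 161.2]), ([257, 183, 28, 37, 424], [270.3, 202.1])]
piv [ 0.5178 -0.0099  0.127 ]
knob [ 0.6219 -0.0691  0.163 ]
pin [ 0.6831 -0.1055  0.171 ]
chip [ 0.5    -0.1291  0.06  ]
```

View pics/topz.png

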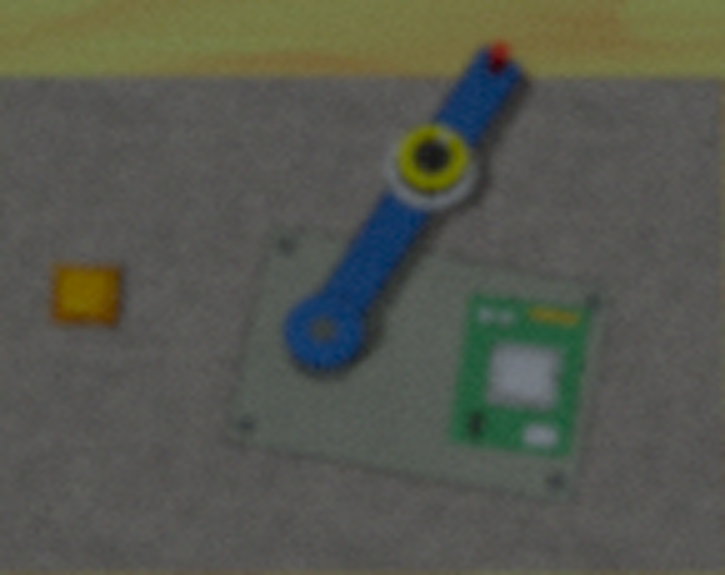

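```bash
python3 - <<'E'
from h import *
P=lambda u,v:(200+u/5,140+v/4.6)
for nm,p,z in(("piv",P(323,328),.133),("knob",P(432,157),.163),("pin",P(500,53),.171),("hs",P(525,376),.06),("b1",P(287,243),.012),("b2",P(593,301),.012),("b3",P(245,425),.012),("b4",P(556,480),.012)):
    w=ray("top",p,z); print(nm,w.round(4),proj("scene",w).round(0))
E
```

```text
piv [ 0.5221 -0.0088  0.133 ] [299. 196.]
knob [ 0.6244 -0.0703  0.163 ] [286. 214.]
pin [ 0.6873 -0.1083  0.171 ] [275. 233.]
hs [ 0.4978 -0.1291  0.06  ] [245. 225.]
b1 [0.5912 0.0152 0.012 ] [317. 256.]
b2 [ 0.5521 -0.1749  0.012 ] [230. 259.]
b3 [0.4681 0.0407 0.012 ] [310. 223.]
b4 [ 0.4315 -0.1512  0.012 ] [232. 226.]
```

Emit:
play_rows(
  increments=[
    [27, -36, 0, 0, 0, -1],
    [54, -72, 0, 0, 0, -2],
    [81, -108, 0, 0, 0, -3],
    [108, -144, 0, 0, 0, -4],
    [135, -180, 0, 0, 0, -5],
  ],
)

```text
time_s: 0.65
tool_pos: [0.2925, 0.4232, 0.2354]
tcp_rot: [[-0.942, 0.335, -0.0], [0.335, 0.942, -0.001], [0.0, -0.001, -1.0]]
ft_force: [1.0, 0.0, 0.9]
width: 0.0913
```

Emit:
play_rows(
  increments=[
    [27, -36, 0, 0, 0, -1],
    [54, -72, 0, 0, 0, -2],
    [81, -108, 0, 0, 0, -3],
    [108, -144, 0, 0, 0, -4],
    [135, -180, 0, 0, 0, -5],
  ],
)

```text
time_s: 1.15
tool_pos: [0.4282, 0.2415, 0.2354]
tcp_rot: [[-0.909, 0.416, -0.001], [0.416, 0.909, -0.001], [0.0, -0.001, -1.0]]
ft_force: [-0.1, 0.5, -1.4]
width: 0.0913
```

Emit:
play_rows(
  increments=[
    [27, -36, 0, 0, 0, -1],
    [54, -72, 0, 0, 0, -2],
    [81, -108, 0, 0, 0, -3],
    [108, -144, 0, 0, 0, -4],
    [135, -180, 0, 0, 0, -5],
  ],
)

```text
time_s: 1.65
tool_pos: [0.564, 0.0597, 0.2353]
tcp_rot: [[-0.869, 0.495, -0.001], [0.495, 0.869, -0.001], [0.0, -0.001, -1.0]]
ft_force: [-0.0, 0.7, 0.0]
width: 0.091
```

Emit:
play_rows(
  increments=[
    [31, -42, 0, 0, 0, -0.3],
    [62, -84, 0, 0, 0, -0.6],
    [93, -126, 0, 0, 0, -1],
    [123, -168, 0, 0, 0, -1.3],
    [123, -168, 0, 0, 0, -1.3],
  ],
)

```text
time_s: 2.15
tool_pos: [0.689, -0.1129, 0.2344]
tcp_rot: [[-0.856, 0.517, -0.0], [0.517, 0.856, -0.002], [-0.001, -0.002, -1.0]]
ft_force: [-0.3, 0.3, -0.4]
width: 0.0911
```

```bash
python3 - <<'E'
from h import *
s=bot.state();T=(s["tcp_rot"],s["tool_pos"]);im=bot.capture("wrist");cv2.imwrite("pics/w1.png",im)
print(T,s["ft_force"])
print(proj("wrist",(.6873,-.1083,.171),T),proj("wrist",(.6244,-.0703,.163),T))
print(blobs(im,(0,120,50),(8,255,255)),blobs(im,(172,120,50),(180,255,255)))
E
```

```text
(array([[-8.55827857e-01,  5.17260668e-01, -2.83283622e-04],
       [ 5.17260299e-01,  8.55826272e-01, -1.78164345e-03],
       [-6.79132515e-04, -1.67131147e-03, -9.99998373e-01]]), array([ 0.68900554, -0.1128656 ,  0.2344417 ])) [-0.26380233  0.3073972  -0.40999028]
[285.38708947 235.81584904] [285.85335343 112.93813488]
[([277, 211, 18, 38, 528], [285.2, 230.4])] [([287, 220, 4, 4, 6], [288.7, 221.3])]
```

View pics/w1.png

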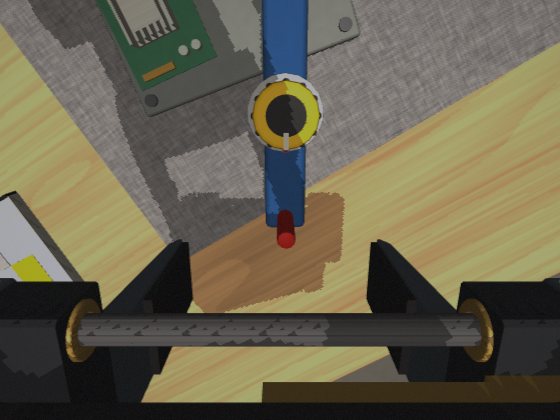

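```bash
python3 - <<'E'
from h import *
s=bot.state();T=(s["tcp_rot"],s["tool_pos"])
print(ray("wrist",(286,240),.171,T),ray("wrist",(286,115),.163,T),T[1])
E
```

```text
[ 0.68936172 -0.10848596  0.171     ] [ 0.62493867 -0.06994503  0.163     ] [ 0.68855649 -0.11200562  0.2343066 ]
```

Emit:
play_rows(
  increments=[
    [0, 3, -25, 0, 0, 0],
    [0, 3, -50, 0, 0, 0],
    [0, 3, -80, 0, 0, 0],
    [0, 3, -80, 0, 0, 0],
  ],
)

```text
time_s: 2.6
tool_pos: [0.6858, -0.1076, 0.1504]
tcp_rot: [[-0.856, 0.516, -0.008], [0.517, 0.856, 0.001], [0.007, -0.004, -1.0]]
ft_force: [-0.6, -0.0, 0.8]
width: 0.0912
```

Emit:
play_rows(
  increments=[
    [0, 0, 0, 0, 0, 0],
    [0, 0, 0, 0, 0, 0],
    [0, 0, 0, 0, 0, 0],
    [0, 0, 0, 0, 0, 0],
    [0, 0, 0, 0, 0, 0],
  ],
  fingers=0,
  newtons=10,
)

```text
time_s: 3.1
tool_pos: [0.6861, -0.1076, 0.1512]
tcp_rot: [[-0.856, 0.516, -0.007], [0.516, 0.856, 0.0], [0.006, -0.003, -1.0]]
ft_force: [0.4, 0.5, -0.6]
width: 0.0543
```

Emit:
play_rows(
  increments=[
    [0, 0, 1, 0, 0, 0],
    [0, 0, 1, 0, 0, 0],
    [0, 0, 1, 0, 0, 0],
    [0, 0, 1, 0, 0, 0],
    [0, 0, 1, 0, 0, 0],
  ],
)

```text
time_s: 3.6
tool_pos: [0.686, -0.1076, 0.1521]
tcp_rot: [[-0.856, 0.517, -0.007], [0.517, 0.856, 0.0], [0.006, -0.003, -1.0]]
ft_force: [0.1, -0.5, -0.4]
width: 0.0144
```

```bash
python3 - <<'E'
import numpy as np
p=np.array([522,-8.5]);r=194
for a in range(0,75,4):
    t=np.radians(-30.9-a);print(a,(p+r*np.array([np.cos(t),np.sin(t)])).round(0))
E
```

```text
0 [ 688. -108.]
4 [ 681. -119.]
8 [ 673. -130.]
12 [ 664. -141.]
16 [ 655. -150.]
20 [ 644. -159.]
24 [ 634. -167.]
28 [ 622. -175.]
32 [ 610. -181.]
36 [ 598. -187.]
40 [ 585. -192.]
44 [ 573. -196.]
48 [ 559. -199.]
52 [ 546. -201.]
56 [ 532. -202.]
60 [ 519. -202.]
64 [ 505. -202.]
68 [ 492. -200.]
72 [ 479. -198.]
```

Emit:
play_rows(
  increments=[
    [0, 0, 1, 0, 0, 0],
    [-5, -11, 1, 0, 0, -4],
    [-13, -22, 1, 0, 0, -8],
    [-22, -33, 1, 0, 0, -12],
    [-31, -42, 1, 0, 0, -16],
  ],
)

```text
time_s: 4.1
tool_pos: [0.6532, -0.1485, 0.1523]
tcp_rot: [[-0.679, 0.734, -0.01], [0.734, 0.679, 0.005], [0.011, -0.004, -1.0]]
ft_force: [-6.4, 10.2, -2.0]
width: 0.0118
```

Emit:
play_rows(
  increments=[
    [-11, -8, 0, 0, 0, -4],
    [-21, -16, 0, 0, 0, -8],
    [-32, -23, 0, 0, 0, -12],
    [-44, -30, 0, 0, 0, -16],
    [-56, -36, 0, 0, 0, -20],
  ],
)

```text
time_s: 4.6
tool_pos: [0.5969, -0.1847, 0.1523]
tcp_rot: [[-0.384, 0.923, -0.007], [0.923, 0.384, 0.008], [0.011, -0.004, -1.0]]
ft_force: [1.1, 4.9, -1.7]
width: 0.0117
```

Emit:
play_rows(
  increments=[
    [-12, -4, 0, 0, 0, -4],
    [-25, -8, 0, 0, 0, -8],
    [-38, -11, 0, 0, 0, -12],
    [-51, -13, 0, 0, 0, -16],
    [-65, -14, 0, 0, 0, -20],
  ],
)

```text
time_s: 5.1
tool_pos: [0.5319, -0.1992, 0.1523]
tcp_rot: [[-0.042, 0.999, -0.003], [0.999, 0.042, 0.01], [0.01, -0.003, -1.0]]
ft_force: [4.1, -1.7, -4.3]
width: 0.0118
```

Emit:
play_rows(
  increments=[
    [-13, 0, 0, 0, 0, -4],
    [-26, 0.5, 0, 0, 0, -8],
    [-36, 1.5, 0, 0, 0, -11],
    [-43, 2.5, 0, 0, 0, -13],
    [-46, 3, 0, 0, 0, -14],
  ],
)

```text
time_s: 5.6
tool_pos: [0.486, -0.1958, 0.1524]
tcp_rot: [[0.202, 0.979, 0.0], [0.979, -0.202, 0.011], [0.011, -0.002, -1.0]]
ft_force: [18.8, 4.4, -12.3]
width: 0.012
```

Emit:
play_rows(
  increments=[
    [-1, 0, 0, 0, 0, -0.5],
    [-2, 0, 0, 0, 0, -1],
  ],
)

```text
time_s: 5.8
tool_pos: [0.486, -0.196, 0.1527]
tcp_rot: [[0.22, 0.975, 0.005], [0.975, -0.22, 0.01], [0.011, 0.002, -1.0]]
ft_force: [18.1, 3.1, -12.9]
width: 0.012
```

Emit:
play_rows(
  increments=[
    [0, 0, 0, 0, 0, 0],
    [0, 0, 0, 0, 0, 0],
    [0, 0, 0, 0, 0, 0],
    [0, 0, 0, 0, 0, 0],
    [0, 0, 5, 0, 0, 0],
  ],
  fingers=1,
)

```text
time_s: 6.3
tool_pos: [0.4856, -0.1958, 0.1574]
tcp_rot: [[0.22, 0.976, 0.004], [0.975, -0.22, 0.011], [0.011, 0.001, -1.0]]
ft_force: [-0.3, -0.0, 0.8]
width: 0.0488
```

Emit:
play_rows(
  increments=[
    [0, 0, 30, 0, 0, 0],
    [0, 0, 60, 0, 0, 0],
    [0, 0, 90, 0, 0, 0],
    [0, 0, 90, 0, 0, 0],
  ],
)

```text
time_s: 6.7
tool_pos: [0.4871, -0.1967, 0.2514]
tcp_rot: [[0.22, 0.975, 0.009], [0.975, -0.22, 0.008], [0.009, 0.007, -1.0]]
ft_force: [0.8, -0.7, 0.1]
width: 0.0811
```

```bash
python3 - <<'E'
from h import *
s=bot.state();T=(s["tcp_rot"],s["tool_pos"]);im=bot.capture("wrist");cv2.imwrite("pics/w2.png",im)
print(T,s["ft_force"],s["joint_positions"],s["wrist_torque"])
E
```

```text
(array([[ 0.21987898,  0.975484  ,  0.00917564],
       [ 0.97548173, -0.21994979,  0.00758209],
       [ 0.00941439,  0.00728353, -0.99992916]]), array([ 0.48714063, -0.19669227,  0.25139539])) [ 0.79295581 -0.71830907  0.05480333] [-28.90350341  19.18977906  90.08916706   0.67314498  70.4720166
 -16.42267524] [-0.11129754  0.05362087 -0.01238356]
```

View pics/w2.png

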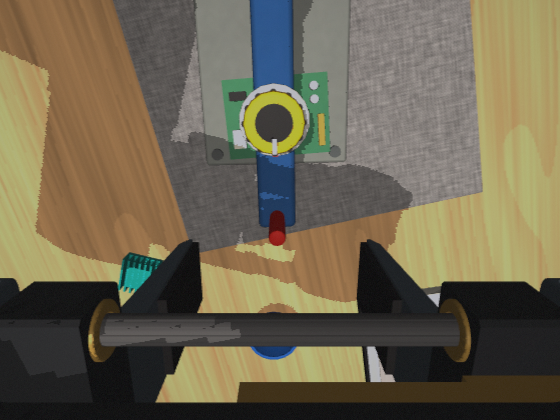

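```bash
python3 - <<'E'
from h import *
s=bot.state();T=(s["tcp_rot"],s["tool_pos"])
a=ray("wrist",(277.5,238),.171,T);b=ray("wrist",(274,122),.163,T);print(a,b,np.degrees(np.arctan2(*(a-b)[[1,0]])))
im=bot.capture("top");cv2.imwrite("pics/t2.png",cv2.resize(im[140:265,200:345],None,fx=5,fy=4.6,interpolation=cv2.INTER_CUBIC))
P=np.array([.522,-.0085]);print([np.degrees(np.arctan2(*(q[:2]-P)[[1,0]])) for q in(a,b)])
E
```

```text
[ 0.48418125 -0.19961426  0.171     ] [ 0.49855006 -0.12618219  0.163     ] -101.0714524926078
[np.float64(-101.19339466869404), np.float64(-101.26943296830564)]
```

View pics/t2.png

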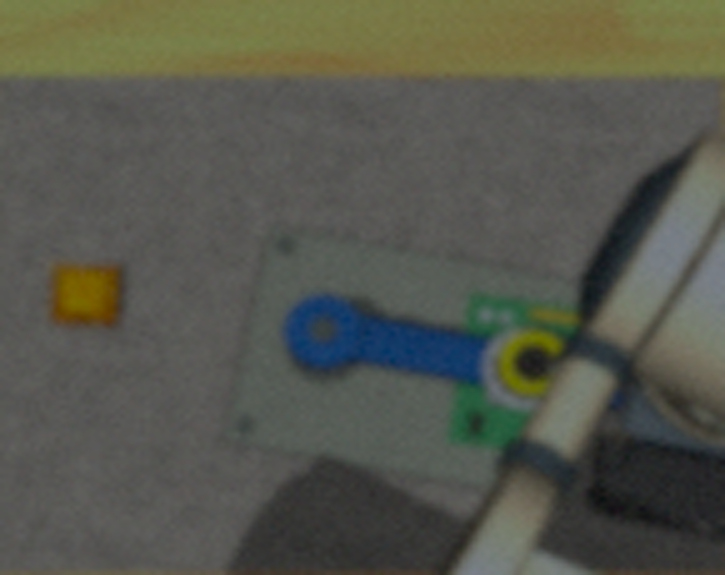

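Emit:
play_rows(
  increments=[
    [4, 24, 0, -0.2, 0.3, 0],
    [8, 48, 0, -0.4, 0.5, 0],
    [11, 71, 0, -0.4, 0.5, 0],
    [11, 71, 0, -0.4, 0.5, 0],
  ],
)

```text
time_s: 7.2
tool_pos: [0.4962, -0.1226, 0.247]
tcp_rot: [[0.218, 0.976, -0.006], [0.976, -0.218, 0.004], [0.003, -0.007, -1.0]]
ft_force: [1.4, -0.8, 0.5]
width: 0.0913
```

Emit:
play_rows(
  increments=[
    [0, 0, 0, 0, 0, 8.5],
    [0, 0, 0, 0, 0, 17],
    [0, 0, 0, 0, 0, 25.5],
    [0, 0, 0, 0, 0, 34],
    [0, 0, 0, 0, 0, 42],
  ],
)

```text
time_s: 7.7
tool_pos: [0.4957, -0.123, 0.2461]
tcp_rot: [[-0.496, 0.868, -0.009], [0.868, 0.496, -0.0], [0.004, -0.008, -1.0]]
ft_force: [0.5, -0.1, -0.2]
width: 0.0912
```

Emit:
play_rows(
  increments=[
    [0, 0, 0, 0, 0, 8.5],
    [0, 0, 0, 0, 0, 17],
    [0, 0, 0, 0, 0, 25.5],
    [0, 0, 0, 0, 0, 34],
    [0, 0, 0, 0, 0, 42],
  ],
)

```text
time_s: 8.2
tool_pos: [0.4952, -0.1235, 0.2452]
tcp_rot: [[-0.951, 0.308, -0.008], [0.308, 0.951, -0.006], [0.006, -0.008, -1.0]]
ft_force: [-0.5, 0.1, -0.9]
width: 0.0911
```

Emit:
play_rows(
  increments=[
    [0, 0, 0, 0, 0, 8.5],
    [0, 0, 0, 0, 0, 17],
    [0, 0, 0, 0, 0, 25.5],
    [0, 0, 0, 0, 0, 34],
    [0, 0, 0, 0, 0, 42],
  ],
)

```text
time_s: 8.7
tool_pos: [0.4946, -0.1239, 0.2443]
tcp_rot: [[-0.91, -0.414, -0.003], [-0.413, 0.91, -0.009], [0.007, -0.007, -1.0]]
ft_force: [-0.9, 0.5, -0.3]
width: 0.0912
```

```bash
python3 - <<'E'
from h import *
s=bot.state();print(s)
im=bot.capture("wrist");cv2.imwrite("pics/w3.png",im)
E
```

```text
{'time_s': 8.7, 'joint_positions': array([ -20.40471732,   18.54808915,   92.37853791,   -0.6008012 ,
         69.07314632, -134.61449627]), 'joint_velocities': array([-4.68420942e-02, -4.18222775e-01,  5.64833703e-01,  7.94407188e-02,
       -1.00449448e+00, -7.89885586e+01]), 'joint_efforts': array([ 3.07763892e-02, -6.89492440e+01, -3.57601511e+01, -1.52160069e-01,
        8.21067207e-02,  4.35344920e+00]), 'tool_pos': array([ 0.49463496, -0.12386473,  0.24433417]), 'tcp_rot': array([[-0.91049617, -0.41350357, -0.00339381],
       [-0.41346011,  0.91047588, -0.00918732],
       [ 0.00688897, -0.00696182, -0.99995204]]), 'ft_force': array([-0.91000655,  0.51788746, -0.2542427 ]), 'wrist_torque': array([ 0.00917097,  0.01962665, -0.00623103]), 'width': 0.09115600821224908}
```

View pics/w3.png

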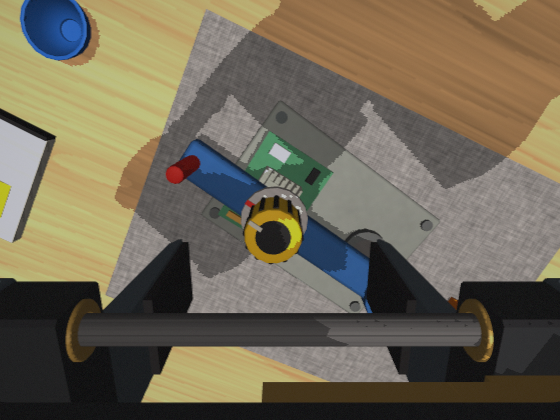

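```bash
python3 - <<'E'
from h import *
s=bot.state();T=(s["tcp_rot"],s["tool_pos"]);print(T[1],ray("wrist",(274,238),.163,T),ray("wrist",(176,176),.171,T))
E
```

```text
[ 0.49460885 -0.12388936  0.24435439] [ 0.49954567 -0.12598918  0.163     ] [ 0.48523496 -0.19940897  0.171     ]
```

Emit:
play_rows(
  increments=[
    [2, -1, -20, 0.2, -0.1, 0],
    [4, -2, -40, 0.5, -0.2, 0],
    [4, -2, -60, 0.5, -0.2, 0],
    [4, -2, -75, 0.5, -0.2, 0],
    [4, -2, -75, 0.5, -0.2, 0],
  ],
)

```text
time_s: 9.25
tool_pos: [0.4972, -0.1258, 0.1672]
tcp_rot: [[-0.908, -0.419, -0.004], [-0.419, 0.908, 0.001], [0.003, 0.002, -1.0]]
ft_force: [-0.1, 0.7, 0.4]
width: 0.0916
```

Emit:
play_rows(
  increments=[
    [2, 0, -6, 0, 0, 0],
    [2, 0, -13, 0, 0, 0],
    [2, 0, -13, 0, 0, 0],
    [2, 0, -13, 0, 0, 0],
  ],
)

```text
time_s: 9.65
tool_pos: [0.4992, -0.1259, 0.1544]
tcp_rot: [[-0.908, -0.419, -0.004], [-0.419, 0.908, 0.001], [0.003, 0.002, -1.0]]
ft_force: [-0.3, 0.1, 0.3]
width: 0.0913
```

Emit:
play_rows(
  increments=[
    [0, 0, 0, 0, 0, 0],
    [0, 0, 0, 0, 0, 0],
    [0, 0, 0, 0, 0, 0],
    [0, 0, 0, 0, 0, 0],
    [0, 0, 0, 0, 0, 0],
  ],
  fingers=0,
  newtons=30,
)

```text
time_s: 10.15
tool_pos: [0.4992, -0.1258, 0.1544]
tcp_rot: [[-0.908, -0.419, -0.004], [-0.419, 0.908, 0.001], [0.003, 0.002, -1.0]]
ft_force: [-0.6, 0.5, 0.3]
width: 0.0543
```

Emit:
play_rows(
  increments=[
    [0, 0, 0, 0, 0, 0],
    [0, 0, 0, 0, 0, 0],
    [0, 0, 0, 0, 0, 0],
    [0, 0, 0, 0, 0, 0],
  ],
)

```text
time_s: 10.55
tool_pos: [0.4997, -0.1267, 0.1546]
tcp_rot: [[-0.908, -0.419, -0.003], [-0.419, 0.908, -0.001], [0.003, 0.001, -1.0]]
ft_force: [0.5, -7.3, -0.2]
width: 0.0391
```

```bash
python3 - <<'E'
from h import *
s=bot.state();print(s)
im=bot.capture("wrist");cv2.imwrite("pics/w4.png",im)
E
```

```text
{'time_s': 10.55, 'joint_positions': array([-2.08065789e+01,  2.54937345e+01,  9.78993589e+01, -1.00644084e-01,
        5.67411544e+01, -1.35529317e+02]), 'joint_velocities': array([ 0.02521698,  0.09226934,  0.02347997,  0.03768227, -0.07630773,
        0.02413387]), 'joint_efforts': array([ 3.37182261e+00, -7.37104297e+01, -2.69219363e+01,  1.59763679e+00,
        1.03128612e+00, -4.62384440e-02]), 'tool_pos': array([ 0.49974534, -0.1266627 ,  0.15462776]), 'tcp_rot': array([[-9.07934587e-01, -4.19103131e-01, -2.71135283e-03],
       [-4.19103278e-01,  9.07938406e-01, -5.41017454e-04],
       [ 2.68848348e-03,  6.45128401e-04, -9.99996178e-01]]), 'ft_force': array([ 0.54263714, -7.28187544, -0.19045711]), 'wrist_torque': array([-1.12220757, -0.0743479 , -0.0757052 ]), 'width': 0.03909579311951176}
```

View pics/w4.png

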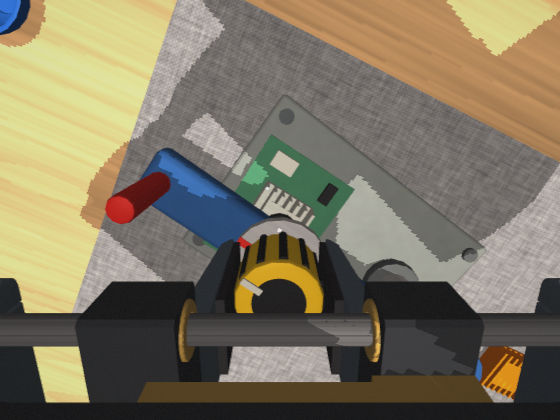

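Emit:
play_rows(
  increments=[
    [0, 0, 0, 0, 0, -6],
    [0, 0, 0, 0, 0, -12],
    [0, 0, 0, 0, 0, -18],
    [0, 0, 0, 0, 0, -24],
    [0, 0, 0, 0, 0, -30],
  ],
)

```text
time_s: 11.1
tool_pos: [0.4998, -0.1267, 0.1546]
tcp_rot: [[-0.995, 0.095, -0.003], [0.095, 0.995, 0.001], [0.003, 0.001, -1.0]]
ft_force: [1.3, -1.2, -0.6]
width: 0.0393
```

```bash
cat > st.py <<'E'
import sys
from h import *
s=bot.state();print(s["time_s"],s["tool_pos"],s["ft_force"],s["wrist_torque"],"j6",s["joint_positions"][5],s["joint_efforts"][5],s["width"])
R=s["tcp_rot"];print("yaw y",np.degrees(np.arctan2(R[1,1],R[0,1])),"z",R[:,2])
im=bot.capture("wrist");cv2.imwrite(f"pics/{sys.argv[1]}.png",im)
print("red",blobs(im,(0,130,60),(8,255,255),(190,180,370,300),3),blobs(im,(172,130,60),(180,255,255),(190,180,370,300),3))
E
python3 st.py w5
```

```text
11.1 [ 0.49979959 -0.12668638  0.15460963] [ 1.27022839 -1.18952742 -0.58738701] [ 0.05429137 -0.11914307  0.21478826] j6 -105.3908266873099 -3.2576221972703934 0.03927572450032557
yaw y 84.54068802889866 z [-2.52477864e-03  8.02193053e-04 -9.99996491e-01]
red [([238, 237, 14, 12, 87], [243.5, 242.9])] []
```

View pics/w5.png

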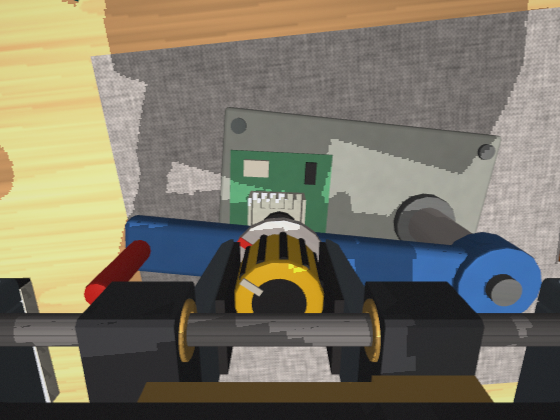

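Emit:
play_rows(
  increments=[
    [0, 0, 0, 0, 0, -6],
    [0, 0, 0, 0, 0, -12],
    [0, 0, 0, 0, 0, -18],
    [0, 0, 0, 0, 0, -24],
    [0, 0, 0, 0, 0, -30],
  ],
)

```text
time_s: 11.65
tool_pos: [0.4999, -0.1267, 0.1546]
tcp_rot: [[-0.809, 0.587, -0.002], [0.587, 0.809, 0.002], [0.002, 0.001, -1.0]]
ft_force: [-0.1, 0.3, -1.0]
width: 0.0398
```

```bash
python3 st.py w6
```

```text
11.65 [ 0.49992072 -0.12669199  0.15462998] [-0.14938725  0.2723173  -0.99674867] [ 0.06053448 -0.29882405  0.19526443] j6 -74.98923384173634 -3.259050026535988 0.039773118898893754
yaw y 54.03502442215929 z [-0.00152515  0.00197609 -0.99999688]
red [([237, 237, 15, 12, 88], [243.4, 242.8])] []
```

Emit:
play_rows(
  increments=[
    [0, 0, 0, 0, 0, -6],
    [0, 0, 0, 0, 0, -12],
    [0, 0, 0, 0, 0, -18],
    [0, 0, 0, 0, 0, -24],
    [0, 0, 0, 0, 0, -30],
  ],
)

```text
time_s: 12.2
tool_pos: [0.5, -0.1267, 0.1547]
tcp_rot: [[-0.401, 0.916, -0.0], [0.916, 0.401, 0.002], [0.002, 0.001, -1.0]]
ft_force: [0.1, -0.1, -0.3]
width: 0.0395
```

```bash
python3 st.py w7
```

```text
12.2 [ 0.50003298 -0.12670587  0.15467053] [ 0.12341748 -0.09960016 -0.32355816] [-0.02212491 -0.26311715  0.36894474] j6 -44.6600413424015 -3.0933409184217453 0.03949824257186176
yaw y 23.646827648183898 z [-8.29204406e-05  2.31263711e-03 -9.99997322e-01]
red [([240, 251, 5, 8, 33], [241.6, 254.5])] []
```

View pics/w7.png

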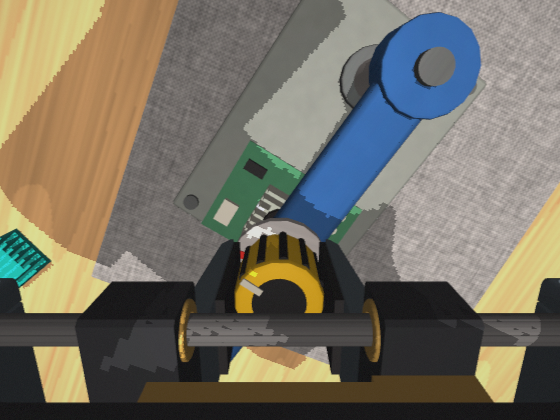

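```bash
python3 - <<'E'
from h import *
s=bot.state();T=(s["tcp_rot"],s["tool_pos"])
c=np.array([.4995,-.1265])
for px in((243.4,242.8),(241.6,254.5)):
    w=ray("wrist",px,.127,T)[:2]-c;print(w,np.linalg.norm(w),np.degrees(np.arctan2(w[1],w[0])))
E
```

```text
[-0.02259555  0.00413068] 0.022970010335443714 169.6401728529362
[-0.02103222 -0.00238389] 0.021166887456368483 -173.53342792963053
```

Emit:
play_rows(
  increments=[
    [0, 0, 0, 0, 0, -5],
    [0, 0, 0, 0, 0, -10],
    [0, 0, 0, 0, 0, -15],
    [0, 0, 0, 0, 0, -20],
    [0, 0, 0, 0, 0, -20],
  ],
)

```text
time_s: 12.75
tool_pos: [0.5001, -0.1267, 0.1547]
tcp_rot: [[-0.059, 0.998, 0.001], [0.998, 0.059, 0.002], [0.002, 0.001, -1.0]]
ft_force: [0.2, -0.9, -0.2]
width: 0.0397
```

```bash
python3 st.py w8
```

```text
12.75 [ 0.50008539 -0.12674838  0.15467116] [ 0.15061797 -0.87325402 -0.15775927] [-0.20370228 -0.125719   -0.07668867] j6 -24.43196064675739 2.6134952902793884 0.03968663295226284
yaw y 3.4026105384979908 z [ 8.68012658e-04  2.14387197e-03 -9.99997325e-01]
red [] []
```

View pics/w8.png

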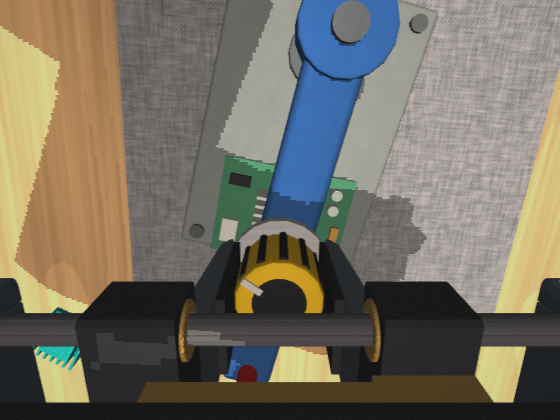

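Emit:
play_rows(
  increments=[
    [0, 0, 0, 0, 0, 0],
    [0, 0, 0, 0, 0, 0],
    [0, 0, 0, 0, 0, 0],
    [0, 0, 0, 0, 0, 0],
    [0, 0, 0, 0, 0, 0],
  ],
  fingers=1,
)

```text
time_s: 13.3
tool_pos: [0.5001, -0.1267, 0.1547]
tcp_rot: [[-0.062, 0.998, 0.001], [0.998, 0.062, 0.002], [0.002, 0.001, -1.0]]
ft_force: [0.3, -0.3, -0.3]
width: 0.0766
```

Emit:
play_rows(
  increments=[
    [0, 0, 0, 0, 0, 0],
    [0, 0, 20, 0, 0, 0],
    [0, 0, 50, 0, 0, 0],
    [0, 0, 90, 0, 0, 0],
    [0, 0, 90, 0, 0, 0],
  ],
)

```text
time_s: 13.8
tool_pos: [0.5021, -0.1275, 0.2491]
tcp_rot: [[-0.063, 0.998, 0.008], [0.998, 0.063, -0.0], [-0.001, 0.008, -1.0]]
ft_force: [0.8, -0.4, -0.5]
width: 0.0911
```

```bash
python3 st.py w9
```

```text
13.8 [ 0.50214895 -0.12748378  0.24910959] [ 0.75065644 -0.38487536 -0.49339441] [-0.13135518  0.03047175  0.04337053] j6 -24.57392324992117 0.011507993331179023 0.09106944015171227
yaw y 3.585219177819285 z [ 7.68483633e-03 -3.92303033e-04 -9.99970394e-01]
red [([242, 211, 7, 5, 30], [244.5, 212.9]), ([245, 287, 14, 13, 140], [252.2, 293.8])] [([249, 287, 3, 2, 3], [250.0, 287.3])]
```

View pics/w9.png

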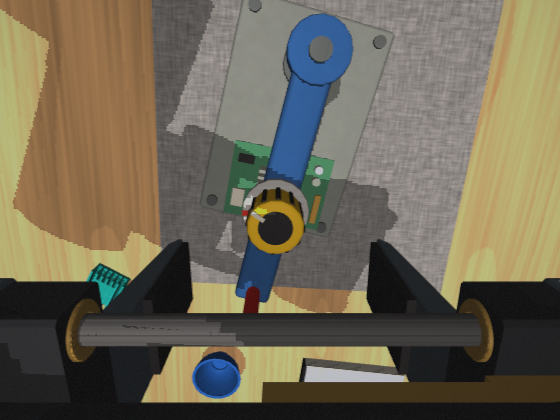

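```bash
python3 - <<'E'
from h import *
s=bot.state();T9=(s["tcp_rot"],s["tool_pos"])
T3=(np.array([[-0.91049617,-0.41350357,-0.00339381],[-0.41346011,0.91047588,-0.00918732],[0.00688897,-0.00696182,-0.99995204]]),np.array([0.49463496,-0.12386473,0.24433417]))
crops=[]
for f,T,nm in(("w3",T3,"a"),("w9",T9,"b")):
    im=cv2.imread(f"pics/{f}.png")
    b=blobs(im,(0,130,60),(8,255,255),(220,180,330,260),3);print(b)
    c=np.array([.4990,-.1262])
    w=ray("wrist",b[0][1],.127,T)[:2]-c;print(f,"red r",np.linalg.norm(w),np.degrees(np.arctan2(w[1],w[0])))
    h=cv2.cvtColor(im,cv2.COLOR_BGR2HSV)
    crops.append(cv2.resize(im[180:270,225:325],(400,360),interpolation=cv2.INTER_NEAREST))
cv2.imwrite("pics/cmp.png",np.hstack(crops))
E
```

```text
[([246, 200, 9, 7, 37], [249.3, 203.4])]
w3 red r 0.023903473237296767 -96.91026451441208
[([242, 211, 7, 5, 30], [244.5, 212.9])]
w9 red r 0.02482572052699182 -174.92457645162293
```

View pics/cmp.png

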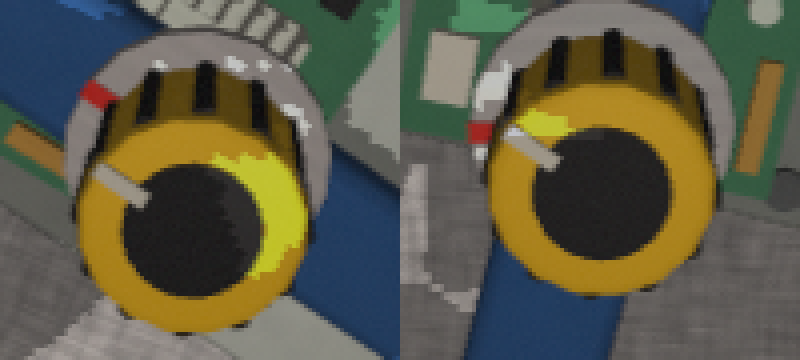

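```bash
python3 - <<'E'
from h import *
im=bot.capture("scene");cv2.imwrite("pics/s9.png",cv2.resize(im[150:290,130:410],None,fx=2.8,fy=2.8,interpolation=cv2.INTER_CUBIC))
s=bot.state();T=(s["tcp_rot"],s["tool_pos"])
a=ray("wrist",(320,49),.133,T);b=ray("wrist",(274.5,227.5),.163,T);print(a,b,np.degrees(np.arctan2(*(b-a)[[1,0]])))
E
```

```text
[ 0.51936975 -0.00953291  0.133     ] [ 0.49648354 -0.12519428  0.163     ] -101.19267778301351
```

View pics/s9.png

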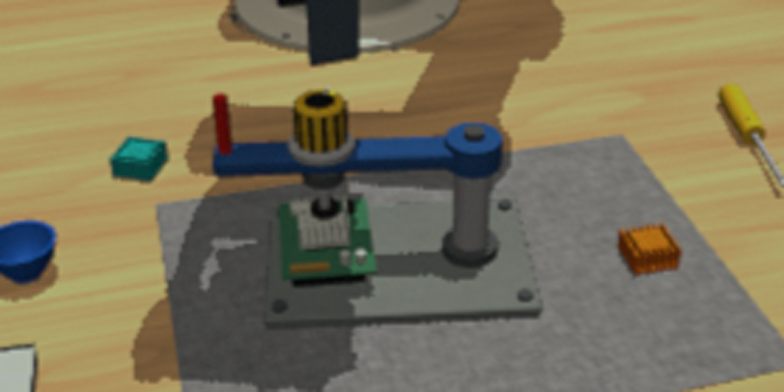

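```bash
python3 - <<'E'
from rig import bot
print(bot.close_job())
E
```

```text
the job is handed in; nothing more can be done
None
```

I swung the press arm home by its red pin and turned the knob clockwise in one grasp until it slipped about two clicks. Then I let go, lifted clear and handed the job in at about 14 s.

**Arm:** it came up against its stop with about 18 N on the pin. The last picture put it at -101.2°, against about -101.5° for the press plate and the heat sink, so it was home.

**Slip:** the twist at the wrist rose from about 0.20 to 0.37 N m once the foot bore. The knob turned 111° while the collar's red mark moved 78°, which gives about 33° (0.58 rad) of slip. I judge that good to a few degrees, because the finger partly hid the mark during the slip.

**End state:** the last pictures show the foot bearing on the heat sink, which lies flat on the chip. The gripper is clear of everything, and I saw nothing else disturbed. I could not measure the press force directly. No check failed or disagreed.

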